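# Light the locker shelf and tip the nuts into the tray's pouring corner

## Robot

A 7-joint arm with a two-finger parallel gripper is mounted at the origin on the work surface. World frame = base frame: x ahead of the robot, y to its left, z up, the work surface at z = 0. Lengths are in m, angles in rad, forces in N, time in s.
With the tool pointing down it reaches from about 0.425 to 0.925 m from the base axis. Payload 6.8 kg.
Tool frame: the origin (TCP) lies midway between the tips of the shut fingers; the grasp point (between the pads) lies 19 mm behind it; z points along the fingers, y is the line along which they close (so a half turn about z gives the same grasp; the last joint's range is limited). The gripper opens to 85 mm and grips with 20 to 120 N. Pads are 22 mm wide; open, the fingers measure 114 mm over their backs; the gripper's body (76 mm by 85 mm) begins 54 mm behind the grasp point. The pads swing forward as they close: fully open they stand 13 mm farther back than shut.
Start: joints at [-1.241, 0.477, 0.022, 1.555, -0.011, 1.109, -0.083], TCP at [0.286, 0.611, 0.231] pointing down, gripper open.
Joint ranges: [-2.96, 2.96], [-0.34, 2.1], [-1.41, 1.46], [0.24, 2.44], [-1.37, 4.51], [0.17, 1.92], [-2.96, 2.96]. Speed limits (rad/s): [2.39, 2.39, 3.14, 3.14, 3.14, 3.14, 3.14].

## Interface

Orientations are given as a unit quaternion [w, x, y, z].
In Python, from station import bot, eyes, ticket gives the robot as it stands.
- The arm moves only by the shell command python3 -m crank 'ROWS' [FORCE]. ROWS is text: rows parted by semicolons, each of 7 numbers parted by spaces: the shift along the tool's x, y, z in units of 0.5 m (1.0 is 0.5 m), then the turn, a rotation vector about the tool's x, y, z in units of 180 degrees (1.0 is 180 degrees), then the closure, from 0 (fully open) to 1 (shut). A call has 1 to 20 rows; each row is the pose to reach, as a shift and turn from the pose commanded when the call began, along the tool's axes at that moment, turning the shorter way round; what a row does not reach only later rows make up. A row lasts 1/10 s, in which the tool goes at most 50 mm and 8.59 degrees, less where a joint would pass 70% of its speed; a pose out of reach is approached as far as the arm can. A call with a number of a shift or a turn outside -1 to 1 is refused whole. A call with a gripper value outside its range is refused whole. The fingers move at their own pace and stop on an object; FORCE is the grip in N (left out, the last holds). Time passes only in rows, so rows that repeat a pose let the fingers close. It gives the time, the measured TCP pose, the force, the opening and the grip force at its end, in the units of the state.
- bot.get_obs(): the state, without advancing time (a new reading comes with each control period).
- eyes.read_camera(name): name is "scene" or "top"; returns a dict with "image" (384x512x3 uint8, red, green, blue), "K" (3x3 intrinsics, pixels), "R" (3x3) and "t" (3): a world point X has camera coordinates R X + t. Camera axes: x right, y down, z forward; pixel columns grow to the right and rows downward; lengths in m; the calibration is good to about 2 mm. A picture is of the moment at which its call begins. There is no depth.
- ticket.hand_in(): hands the job in; it is judged then, once.
The state is a dict: "t": time; "q": joint angles; "joint_vel": joint speeds; "joint_torque": joint torques, N m; "eef_pos": TCP position; "tool_rot": TCP orientation; "contact_force": force on the tool from outside, world axes, zero at the start; "torque": the same for the moment, N m; "gripper_width": opening from 0.0 (shut) to 1.0 (fully open); "grasp_force": force on a finger pad.
Only numpy, scipy, OpenCV 4.12 (cv2) and the standard library are available. Lean on these libraries where they do the work, as an engineer would, in place of code of your own. Each camera call takes 0.05 s, during which the arm holds its last target. There are 200 camera calls.

## Task

First hang the lantern by its handle on the lamp hook so that it hangs free and lights the shelf. Then tilt the parts tray so that its clipped pouring corner is lowest and all five brass nuts slide into that corner, spilling none, and finish still holding the tray tilted and steady in the gripper (its low corner may stay on the shelf; do not set the tray down, let go or prop it on anything else). Do not knock the lantern over, and leave the insulator, radiosonde shell, bung and spanner where they are.

Things in the scene. Friction and masses are not known exactly. Their poses are not given: they have to be found in the camera images.
- lantern: LED hut lantern: upright block 66 (x) x 130 (y) x 105 mm high with black base, frosted light panel and orange cap, about 0.3 kg (varies). On the cap stands a stiff black carrying handle: posts at y = +-59 mm and a level bar along y on top, 168 mm high in all. Both ends and both faces are alike. Origin: centre of the underside, z up; starts upright on the shelf.
- lantern_bar (a point): centre of the lantern's handle bar, 162.5 mm above its underside; lantern's axes. The bar is 10 mm thick in x, 11 mm high, 128 mm long in y; the open window under it is 108 mm wide and 52 mm high
- lamp_hook: fixed lamp hook: foot plate 100 x 90 x 8 mm, square upright 25 mm thick, 271 mm high, and near its top a dark round J-hook rod (10 mm thick) pointing level along the hook's own -x, its axis 250 mm above the shelf. It runs level to 102 mm from the upright's axis, then slants up to its tip 114 mm out. Origin: centre of the foot, on the shelf, z up; it may be turned about z.
- hook_seat (a point): on top of the hook's level rod, 75 mm out from the upright's axis, 255 mm above the shelf: where the underside of a handle bar rests; lamp_hook's axes. The tip's top is 16 mm higher than this, the rod's underside 10 mm lower
- tray: loose open blue enamelled sheet-steel parts tray, 180 (x) x 160 (y) x 50 mm high, about 0.36 kg (varies). Upright 3 mm walls and floor; all round the top a folded rim 9 mm wide, 12 mm high (38 to 50 mm up), centre line at x = +-85.5, y = +-75.5 mm, to be pinched anywhere. The corner at its own -x, -y is clipped: the pouring corner. Origin: centre of the underside, z up.
- tray_in (a point): centre of the tray's floor, 3 mm above its underside; same axes as the tray
- tray_corner (a point): inside the tray on the floor, at the middle of the pouring corner's wall: (-69.5, -59.5, 3) mm in the tray's frame, tray's axes. That wall is 42 mm long, at 45 degrees, with a small bright lip above. Its bottom outer edge, centred on (-71.6, -61.6, 0) mm, is what the tray pivots on when the opposite corner is raised
- nut0: one of five equal brass M16 hexagon nuts, 24 mm across the flats, 13 mm thick, 33 g, lightly oiled, lying flat and loose on the tray's floor. They start to slide at about 10 to 14 degrees of tilt; along a wall into the corner they may need about 25 degrees. Origin: centre of the underside
- nut1: one of five equal brass M16 hexagon nuts, 24 mm across the flats, 13 mm thick, 33 g, lightly oiled, lying flat and loose on the tray's floor. They start to slide at about 10 to 14 degrees of tilt; along a wall into the corner they may need about 25 degrees. Origin: centre of the underside
- nut2: one of five equal brass M16 hexagon nuts, 24 mm across the flats, 13 mm thick, 33 g, lightly oiled, lying flat and loose on the tray's floor. They start to slide at about 10 to 14 degrees of tilt; along a wall into the corner they may need about 25 degrees. Origin: centre of the underside
- nut3: one of five equal brass M16 hexagon nuts, 24 mm across the flats, 13 mm thick, 33 g, lightly oiled, lying flat and loose on the tray's floor. They start to slide at about 10 to 14 degrees of tilt; along a wall into the corner they may need about 25 degrees. Origin: centre of the underside
- nut4: one of five equal brass M16 hexagon nuts, 24 mm across the flats, 13 mm thick, 33 g, lightly oiled, lying flat and loose on the tray's floor. They start to slide at about 10 to 14 degrees of tilt; along a wall into the corner they may need about 25 degrees. Origin: centre of the underside
- insulator: bystander: chipped white porcelain insulator, 86 mm wide, 96 mm high, standing; origin at the centre of its foot
- radiosonde: bystander: grey aluminium radiosonde shell, 84 mm wide, 131 mm high, standing; origin at the centre of its foot
- bung: bystander: black rubber bung, 46 mm wide, 36 mm high, standing; origin at the centre of its underside
- spanner: bystander: steel spanner 200 mm long, 38 mm wide, 8 mm thick, lying flat along its own x; origin at the middle of its underside

How it is judged:
By the outcome, as a careful person would: the job done as asked, in the order asked, and still so for the second after the job is handed in, while the arm keeps its last pose, push and grip.
It also fails if it takes over 67 s, if anything falls off the work surface, if the arm or the gripper's body presses on something with over 40 N, if the wrist force passes 120 N, or if a joint passes its speed limit or range.

## Working session

There is one attempt and no reset: what is moved stays moved. The work goes in short steps, Python scripts to look and compute and a shell command to move; the robot and the scene stay as the last step left them, time stands still between calls to the robot, and variables do not carry over. Pictures are saved under pics/ and viewed, at most 10 in all, crops included, and the job is handed in when it is done.

```bash
mkdir -p pics; ls; python3 - <<'E'
from station import bot,eyes
import cv2,numpy as np
o=bot.get_obs();print({k:np.round(v,3) for k,v in o.items()})
for n in("scene","top"):
    c=eyes.read_camera(n);cv2.imwrite(f"pics/{n}0.png",cv2.cvtColor(cv2.resize(c["image"],(800,600),interpolation=cv2.INTER_CUBIC),cv2.COLOR_RGB2BGR))
    np.savez(f"{n}0.npz",**c);print(n,c["K"].round(1).tolist(),c["R"].round(3).tolist(),c["t"].round(3))
E
```

```text
pics
{'t': np.float64(0.0), 'q': array([-1.241,  0.478,  0.022,  1.556, -0.011,  1.109, -0.083]), 'joint_vel': array([ 0.002, -0.   , -0.   ,  0.001, -0.   ,  0.001,  0.001]), 'joint_torque': array([ 0.0000e+00, -5.9647e+01,  1.6080e+00, -2.8119e+01,  1.3000e-02,
        1.0000e-02,  0.0000e+00]), 'eef_pos': array([0.286, 0.611, 0.23 ]), 'tool_rot': array([-0.   ,  0.217,  0.976, -0.001]), 'contact_force': array([-0.016,  0.94 ,  0.15 ]), 'torque': array([-0.025, -0.046,  0.005]), 'grasp_force': np.float64(0.0), 'gripper_width': np.float64(0.998)}
scene [[444.4, 0.0, 252.1], [0.0, 444.4, 193.9], [0.0, 0.0, 1.0]] [[-0.337, 0.941, -0.013], [0.577, 0.196, -0.793], [-0.744, -0.275, -0.609]] [ 0.183 -0.192  1.823]
top [[367.6, 0.0, 255.4], [0.0, 367.6, 191.4], [0.0, 0.0, 1.0]] [[-0.015, -1.0, 0.008], [-0.994, 0.014, -0.107], [0.107, -0.01, -0.994]] [-0.002  0.564  1.115]
```

View pics/scene0.png

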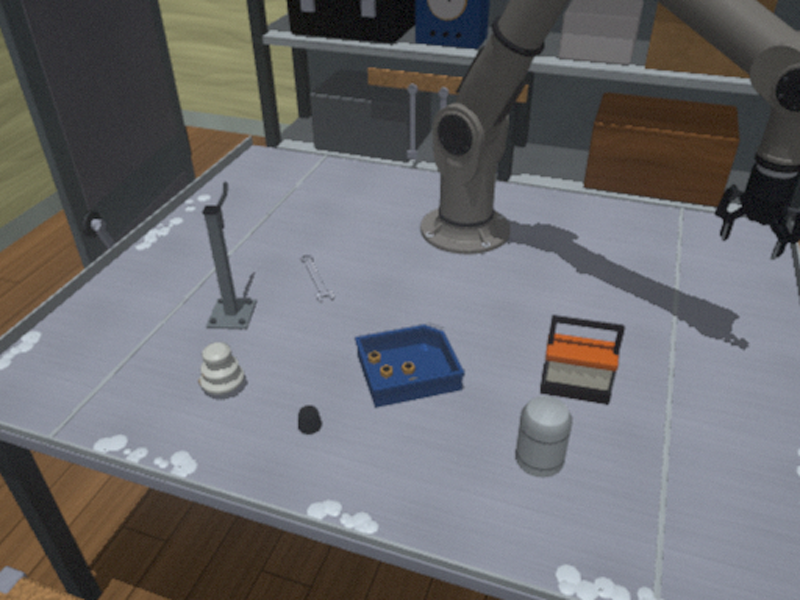

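View pics/top0.png

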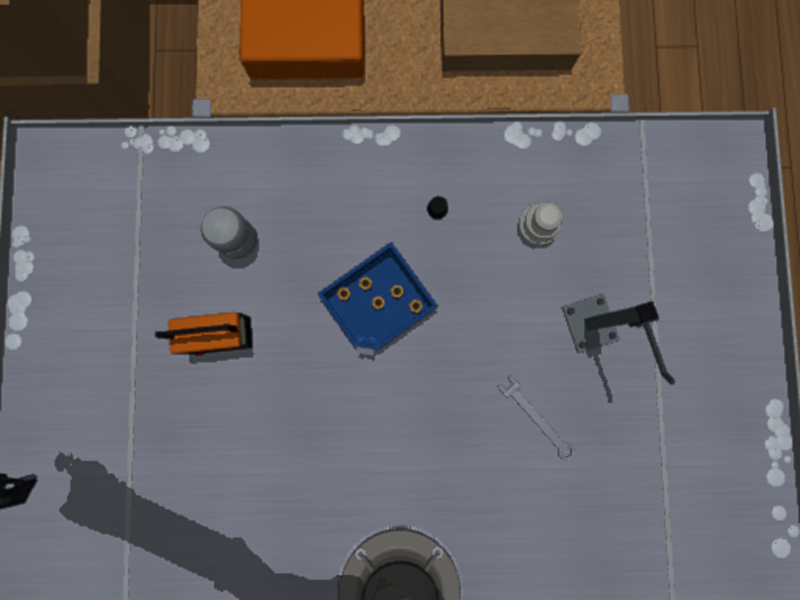

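The scene view shows the hook at (225,260), the tray at (410,365) and the lantern at (585,360). In the top view the lantern is at (208,334), the tray at (378,300) with its clipped corner and lip at (367,350). The hook foot is at (590,324), with the rod running from (648,315) to (670,380).

```bash
cat > h.py <<'E'
import numpy as np,cv2
def cast(c,uv,z):
    uv=np.atleast_2d(np.asarray(uv,float));R,t=c["R"],c["t"];C=-R.T@t
    d=(np.linalg.inv(c["K"])@np.c_[uv,np.ones(len(uv))].T).T@R
    return C+d*((z-C[2])/d[:,2])[:,None]
def proj(c,X):
    p=(c["K"]@(c["R"]@np.atleast_2d(X).T+c["t"][:,None]));return (p[:2]/p[2]).T
def big(m):
    return max(cv2.findContours(m.astype(np.uint8),0,1)[0],key=cv2.contourArea)
E
python3 - <<'E'
from h import *
c=np.load("top0.npz");im=c["image"].astype(int);r,g,b=im[...,0],im[...,1],im[...,2]
ct=big((b>r+40)&(b>g+20)); hull=cv2.convexHull(ct)
p=cv2.approxPolyDP(hull,3,True)[:,0];print("tray px",p.tolist());X=cast(c,p,.05);print(X.round(4).tolist())
rr=cv2.minAreaRect(cast(c,hull[:,0],.05)[:,:2].astype(np.float32)*1000);print("tray rect",rr,cv2.boxPoints(rr).round(1).tolist())
m=(r>150)&(g<120)&(b<60);m[:180]=0;m[:,:80]=0;m[:,200:]=0
ys,xs=np.where(m);ct=cv2.convexHull(np.c_[xs,ys].astype(np.int32))
rr=cv2.minAreaRect(cast(c,ct[:,0],.105)[:,:2].astype(np.float32)*1000);print("cap",rr)
dark=(im.max(2)<50)
# bar
w=dark[195:225,95:152];ys,xs=np.where(w);xs=xs+95;ys=ys+195
P=cast(c,np.c_[xs,ys],.168)
print("bar dark",xs.min(),xs.max(),ys.min(),ys.max())
for z in (.168,):
    q=P[:,:2]*1000;print(cv2.minAreaRect(q.astype(np.float32)))
# big crops
top=c["image"]
A=cv2.resize(top[190:235,90:170],(800,450),interpolation=cv2.INTER_CUBIC)
B=cv2.resize(top[180:255,350:440],(720,600),interpolation=cv2.INTER_CUBIC)
canvas=np.zeros((600,800,3),np.uint8);canvas[:250,:]=cv2.resize(top[195:230,95:175],(800,350))[:250]
canvas[255:,:]=0;B=cv2.resize(top[180:255,350:440],(414,345),interpolation=cv2.INTER_CUBIC);canvas[255:,:414]=B
s=np.load("scene0.npz")["image"];D=cv2.resize(s[110:220,125:235][:,:],(345,345),interpolation=cv2.INTER_CUBIC);canvas[255:,430:775]=D
cv2.imwrite("pics/crop1.png",canvas[...,::-1])
E
```

```text
tray px [[250, 155], [279, 196], [241, 223], [227, 221], [203, 187]]
[[0.6752, 0.0047, 0.05], [0.5465, -0.0822, 0.05], [0.4659, 0.0349, 0.05], [0.4726, 0.0773, 0.05], [0.5776, 0.15, 0.05]]
tray rect ((562.088623046875, 32.99952697753906), (158.74700927734375, 177.9297332763672), 34.72939682006836) [[446.20001220703125, 60.900001525878906], [547.5, -85.30000305175781], [678.0, 5.099999904632568], [576.5999755859375, 151.3000030517578]]
cap ((500.1579284667969, 352.98919677734375), (57.93825149536133, 119.1546859741211), 5.062114715576172)
bar dark 100 151 208 224
((487.0133361816406, 344.0595703125), (138.8180694580078, 43.348384857177734), 89.15547943115234)
```

View pics/crop1.png

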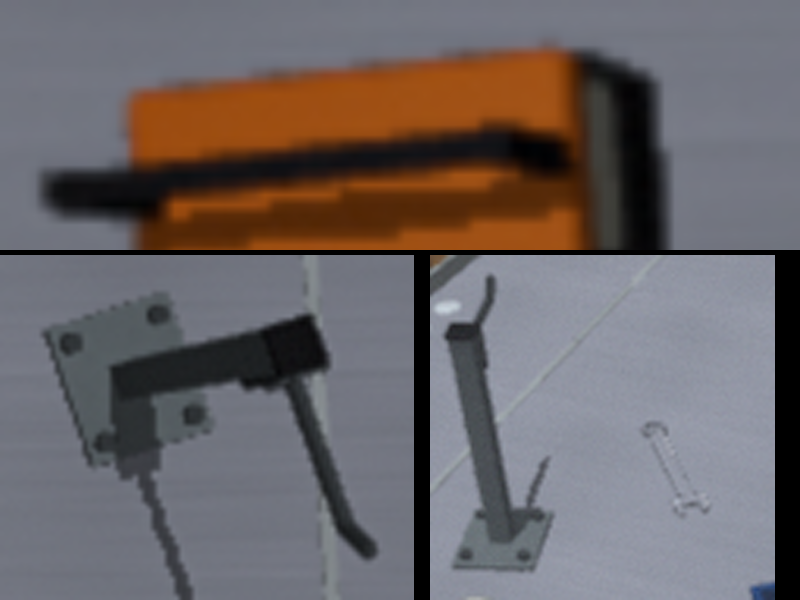

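The crop shows the handle bar running from (45,188) to (510,140). The hook's upright top is at (294,348), the rod bends at (345,525), its tip is at (370,552), and the foot corners are at (42,330), (168,290), (212,428) and (95,465).

```bash
python3 - <<'E'
from h import *
c=np.load("top0.npz");s=np.load("scene0.npz")
def ang(a,b): return np.degrees(np.arctan2(b[1]-a[1],b[0]-a[0]))
b=cast(c,[[95+4.5,195+18.8],[95+51,195+14]],.168);print("bar",b.round(4),ang(*b))
T=lambda u,v,:(350+u/4.6-.5+.1,180+(v-255)/4.6-.4)
f=cast(c,[T(42,330),T(168,290),T(212,428),T(95,465)],.008);print("foot",f.mean(0).round(4),f.round(3)[:,:2].tolist(),ang(f[0],f[3]),ang(f[1],f[2]),np.linalg.norm(np.diff(f,axis=0),axis=1))
u=cast(c,[T(294,348)],.271);print("upright top",u.round(4))
r=cast(c,[T(288,380),T(345,525)],.25);print("rod",r.round(4),ang(*r)); print("tip",cast(c,[T(370,550)],.262).round(4))
print("cap orientation"); im=c["image"].astype(int)
# scene check: hook upright top and bar ends
S=lambda u,v:(125+(u-430)/3.136-.4,110+(v-255)/3.136-.4)
print("scene upright top",cast(s,[S(463,332)],.271).round(4),"tip",cast(s,[S(491,282)],.262).round(4))
k=.64
print("scene bar ends",cast(s,[[554*k,318*k],[622*k,327*k]],.168).round(4))
# tray interior: nuts & lip
m=(im[...,0]>150)&(im[...,2]<120)&(im[...,0]>im[...,2]+60);m[:, :205]=0;m[:,285:]=0;m[:150]=0;m[240:]=0
n,_,st,ce=cv2.connectedComponentsWithStats(m.astype(np.uint8));print(cast(c,ce[1:],.016).round(3).tolist())
E
```

```text
bar [[0.494  0.4146 0.168 ]
 [0.5052 0.2891 0.168 ]] -84.91489918552978
foot [ 0.513  -0.3979  0.008 ] [[0.547, -0.339], [0.574, -0.428], [0.478, -0.453], [0.454, -0.371]] -160.98807811204188 -165.2605430735236 [0.09276347 0.09920914 0.0853828 ]
upright top [[ 0.5115 -0.3967  0.271 ]]
rod [[ 0.4957 -0.4016  0.25  ]
 [ 0.4167 -0.4278  0.25  ]] -161.67348321907664
tip [[ 0.4036 -0.4348  0.262 ]]
cap orientation
scene upright top [[ 0.5169 -0.3912  0.271 ]] tip [[ 0.4016 -0.4295  0.262 ]]
scene bar ends [[0.5101 0.2992 0.168 ]
 [0.4969 0.4175 0.168 ]]
[]
```

```bash
cat >> h.py <<'E'
from scipy.spatial.transform import Rotation as Rn
from station import bot
def down(yang):  # tool down, tool y at world angle yang (deg)
    a=np.radians(yang);y=np.array([np.cos(a),np.sin(a),0]);z=np.array([0,0,-1.]);return Rn.from_matrix(np.c_[np.cross(y,z),y,z])
def cur():
    o=bot.get_obs();q=np.array(o["tool_rot"]);return np.array(o["eef_pos"]),Rn.from_quat(q[[1,2,3,0]]),o
def row(p,R):
    p0,R0,_=cur();print(*( (R0.inv().apply(np.array(p)-p0)/.5).round(4)),*((R0.inv()*R).as_rotvec()/np.pi).round(4))
E
python3 - <<'E'
from h import *
row([.497,.389,.23],down(5));row([.497,.389,.146],down(5))
E
```

```text
-0.5704 -0.223 0.0013 -0.0004 0.0003 0.3329
-0.5704 -0.2227 0.1693 -0.0004 0.0003 0.3329
```

```bash
python3 -m crank '-.57 -.223 0 0 0 .333 0;-.57 -.223 0 0 0 .333 0;-.57 -.223 0 0 0 .333 0;-.57 -.223 0 0 0 .333 0;-.57 -.223 0 0 0 .333 0;-.57 -.223 0 0 0 .333 0;-.57 -.223 0 0 0 .333 0;-.57 -.223 0 0 0 .333 0;-.57 -.223 0 0 0 .333 0;-.57 -.223 0 0 0 .333 0'; python3 - <<'E'
from h import *
from station import eyes
p,R,o=cur();print(p.round(4),R.as_matrix()[:,1].round(3),o["q"].round(2))
row([.497,.389,.146],down(5))
c=eyes.read_camera("scene")["image"][160:290,290:430];cv2.imwrite("pics/a.png",cv2.resize(c,(640,594),interpolation=2)[...,::-1])
E
```

```text
t: 1.1
eef_pos: [0.4954, 0.3914, 0.231]
tool_rot: [-0.001, 0.673, 0.739, -0.0]
contact_force: [-1.1, 0.2, 0.7]
gripper_width: 1.0
grasp_force: 0.0
[0.4954 0.3914 0.231 ] [ 0.996  0.093 -0.001] [-1.    0.42  0.31  1.68 -0.14  1.07 -0.55]
-0.0052 0.003 0.1699 -0.0003 -0.0002 0.0018
```

View pics/a.png

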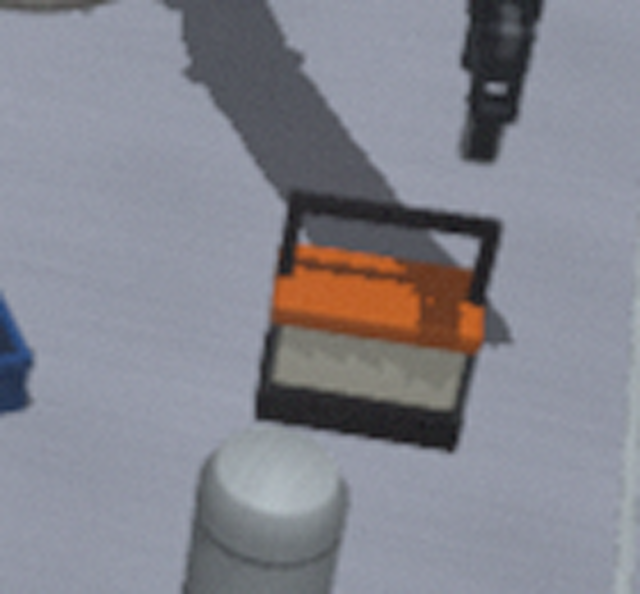

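```bash
python3 - <<'E'
from h import *
s=np.load("scene0.npz");p,R,o=cur()
for d in(0,.0425,-.0425): print(((proj(s,p+R.apply([0,d,-.013]))-[290,160])*4.571).round())
a=np.radians(95);u=np.array([np.cos(a),np.sin(a),0])
for k in(-.064,0,.036,.064): print(k,((proj(s,np.array([.5,.353,.168])+k*u)-[290,160])*4.571).round())
E
```

```text
[[473. 115.]]
[[472. 158.]]
[[473.  75.]]
-0.064 [[280. 191.]]
0 [[386. 207.]]
0.036 [[446. 216.]]
0.064 [[493. 223.]]
```

The near finger tip is at (480,160), as predicted, and the bar runs from (290,200) to (500,225), close to my estimate. I'll descend and grip.

```bash
python3 -m crank '0 .004 .06 0 0 0 0;0 .004 .12 0 0 0 0;0 .004 .168 0 0 0 0;0 .004 .168 0 0 0 0' && python3 -m crank '0 0 0 0 0 0 1;0 0 0 0 0 0 1;0 0 0 0 0 0 1;0 0 0 0 0 0 1;0 0 0 0 0 0 1;0 0 0 0 0 0 1;0 0 0 0 0 0 1;0 0 0 0 0 0 1' 90 && python3 -m crank '0 0 0 0 0 0 1;0 0 -.02 0 0 0 1;0 0 -.04 0 0 0 1;0 0 -.06 0 0 0 1;0 0 -.06 0 0 0 1'; python3 - <<'E'
from h import *
from station import eyes
p,R,o=cur();print(p.round(4),R.as_matrix().round(3))
c=eyes.read_camera("scene")["image"][130:290,290:460];cv2.imwrite("pics/b.png",cv2.resize(c,(638,600),interpolation=2)[...,::-1])
E
```

```text
t: 1.55
eef_pos: [0.496, 0.3894, 0.1438]
tool_rot: [-0.001, 0.674, 0.738, -0.003]
contact_force: [-0.1, -0.8, -0.5]
gripper_width: 0.998
grasp_force: 0.0
t: 2.35
eef_pos: [0.4991, 0.3901, 0.1481]
tool_rot: [-0.0, 0.676, 0.737, 0.0]
contact_force: [-1.9, 0.7, 5.5]
gripper_width: 0.094
grasp_force: 88.3
t: 2.85
eef_pos: [0.5, 0.3903, 0.1792]
tool_rot: [0.0, 0.676, 0.737, 0.002]
contact_force: [0.8, -0.1, -4.4]
gripper_width: 0.094
grasp_force: 88.2
[0.5    0.3903 0.1792] [[-0.087  0.996  0.002]
 [ 0.996  0.087  0.002]
 [ 0.002  0.003 -1.   ]]
```

View pics/b.png

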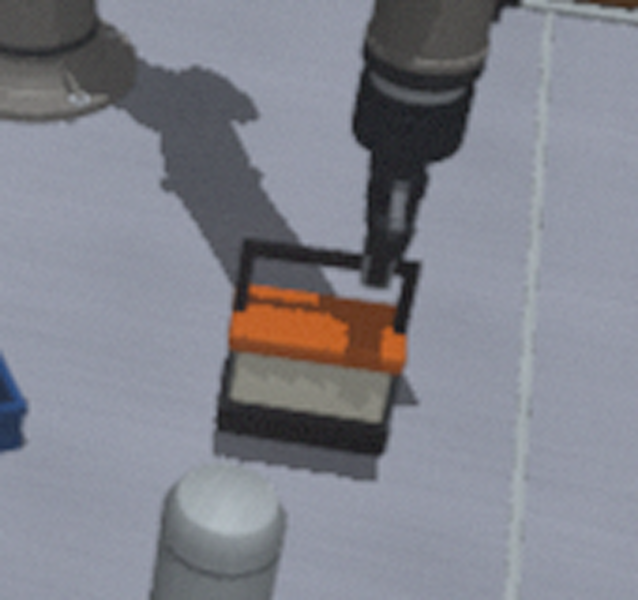

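The lantern is held level and clear of the shelf, with the fingers at (375,275). I'll carry it over at height to beyond the hook tip.

```bash
python3 - <<'E'
from h import *
row([.5,.39,.285],down(5));row([.5,0,.285],down(12))
E
```

```text
0.0 0.0012 -0.2133 0.0005 -0.0004 -0.0002
-0.777 -0.0663 -0.2145 0.0005 -0.0004 -0.0391
```

```bash
python3 -m crank '0 0 -.05 0 0 0 1;0 0 -.11 0 0 0 1;0 0 -.17 0 0 0 1;-.03 0 -.214 0 0 0 1;-.08 -.006 -.214 0 0 0 1;-.14 -.012 -.214 0 0 -.005 1;-.2 -.018 -.214 0 0 -.01 1;-.26 -.024 -.214 0 0 -.015 1;-.32 -.03 -.214 0 0 -.018 1;-.38 -.035 -.214 0 0 -.021 1;-.44 -.04 -.214 0 0 -.024 1;-.5 -.045 -.214 0 0 -.027 1;-.56 -.05 -.214 0 0 -.03 1;-.62 -.054 -.214 0 0 -.033 1;-.68 -.058 -.214 0 0 -.036 1;-.73 -.062 -.214 0 0 -.039 1;-.76 -.066 -.214 0 0 -.039 1;-.777 -.066 -.214 0 0 -.039 1;-.777 -.066 -.214 0 0 -.039 1' ; python3 - <<'E'
from h import *
p,R,o=cur();print(p.round(4),o["q"].round(2))
row([.326,-.419,.281],down(18));row([.4,-.25,.281],down(16))
E
```

```text
t: 4.8
eef_pos: [0.4997, -0.0013, 0.2842]
tool_rot: [-0.0, 0.63, 0.776, -0.0]
contact_force: [-0.9, 0.5, -3.5]
gripper_width: 0.089
grasp_force: 88.4
[ 0.4997 -0.0013  0.2842] [-0.58  0.13  0.52  1.93 -0.07  1.1   0.17]
-0.7461 -0.5118 0.0066 -0.0001 0.0 -0.034
-0.4458 -0.2974 0.0065 -0.0001 0.0 -0.0229
```

```bash
python3 - <<'E'
from h import *
row([.335,-.30,.281],down(18));row([.321,-.421,.281],down(18))
E
```

```text
-0.5169 -0.4452 0.0065 -0.0001 0.0 -0.034
-0.748 -0.5224 0.0066 -0.0001 0.0 -0.034
```

```bash
python3 -m crank '-.03 -.025 .006 0 0 -.003 1;-.08 -.07 .006 0 0 -.006 1;-.13 -.115 .006 0 0 -.01 1;-.18 -.16 .006 0 0 -.014 1;-.23 -.2 .006 0 0 -.018 1;-.28 -.243 .006 0 0 -.022 1;-.33 -.286 .006 0 0 -.026 1;-.38 -.33 .006 0 0 -.03 1;-.43 -.372 .006 0 0 -.034 1;-.47 -.406 .006 0 0 -.034 1;-.5 -.432 .006 0 0 -.034 1;-.517 -.445 .006 0 0 -.034 1;-.54 -.453 .006 0 0 -.034 1;-.58 -.466 .006 0 0 -.034 1;-.62 -.48 .006 0 0 -.034 1;-.66 -.493 .006 0 0 -.034 1;-.7 -.506 .006 0 0 -.034 1;-.73 -.516 .006 0 0 -.034 1;-.748 -.522 .006 0 0 -.034 1;-.748 -.522 .006 0 0 -.034 1' ; python3 - <<'E'
from h import *
from station import eyes
p,R,o=cur();print(p.round(4),o["q"].round(2),R.as_matrix()[:,1].round(3))
row([.431,-.385,.281],down(18))
im=np.zeros((600,800,3),np.uint8)
for n,x in(("scene",0),("top",400)):
    c=eyes.read_camera(n);np.savez(n+"1.npz",**c);i=c["image"]
    a=i[85:235,80:180] if n=="scene" else i[175:325,345:445]
    im[:,x:x+400]=cv2.resize(a,(400,600),interpolation=2)
cv2.imwrite("pics/c.png",im[...,::-1])
E
```

```text
t: 6.8
eef_pos: [0.3226, -0.4206, 0.2811]
tool_rot: [-0.0, 0.587, 0.81, -0.0]
contact_force: [-0.4, 0.6, -4.1]
gripper_width: 0.092
grasp_force: 88.4
[ 0.3226 -0.4206  0.2811] [ 0.04  0.25  0.91  1.88 -0.22  1.11  1.36] [ 0.951  0.311 -0.001]
0.0004 0.2282 0.0001 -0.0003 0.0001 0.0006
```

View pics/c.png

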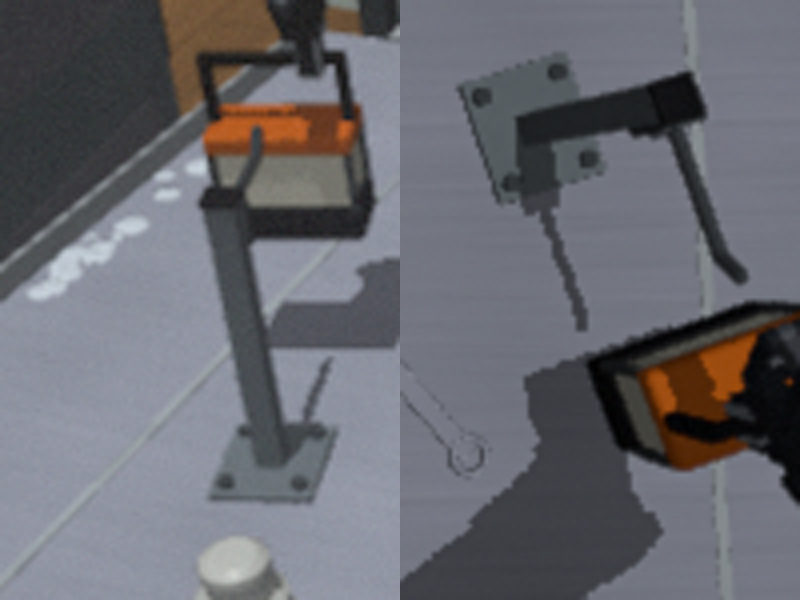

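The scene half shows the bar at (200..347,57) with the rod tip in front at (258,130). The top half shows the bar's free end at (668,425) and the rod tip at (740,278), so the lantern is clear and outboard of the tip. I'll check its position numerically.

```bash
python3 - <<'E'
from h import *
c=np.load("top1.npz");s=np.load("scene1.npz");p,R,o=cur()
e=cast(s,[[80+198/4,85+53/4],[80+347/4,85+55/4]],.301);print("scene bar",e.round(3),e.mean(0).round(3),np.linalg.norm(e[0]-e[1]))
print("top end",cast(c,[[345+(668-400)/4,175+425/4]],.298).round(3))
a=np.radians(108);u=np.array([np.cos(a),np.sin(a),0])
print("pred centre",(p-.036*u).round(3),"end",(p-.1*u).round(3),(p+.028*u).round(3))
h=np.radians(18);v=np.array([np.cos(h),np.sin(h),0])
f=np.array([.513,-.396,0])
print("tip scene",cast(s,[[80+258/4,85+130/4]],.269).round(3),"tip top",cast(c,[[345+(740-400)/4,175+278/4]],.265).round(3),"pred",(f-.114*v).round(3))
E
```

```text
scene bar [[ 0.354 -0.507  0.301]
 [ 0.317 -0.384  0.301]] [ 0.336 -0.446  0.301] 0.12860899321577318
top end [[ 0.319 -0.37   0.298]]
pred centre [ 0.334 -0.454  0.281] end [ 0.354 -0.514  0.281] [ 0.314 -0.393  0.281]
tip scene [[ 0.408 -0.423  0.269]] tip top [[ 0.402 -0.433  0.265]] pred [ 0.405 -0.431  0.   ]
```

```bash
python3 -m crank '0 .01 .012 0 0 0 1;0 .03 .012 0 0 0 1;0 .05 .012 0 0 0 1;0 .07 .012 0 0 0 1;0 .09 .012 0 0 0 1;0 .11 .012 0 0 0 1;0 .13 .012 0 0 0 1;0 .15 .012 0 0 0 1;0 .17 .012 0 0 0 1;0 .19 .012 0 0 0 1;0 .21 .012 0 0 0 1;0 .222 .012 0 0 0 1;0 .228 .012 0 0 0 1;0 .228 .012 0 0 0 1' && python3 -m crank '0 0 .012 0 0 0 1;0 0 .024 0 0 0 1;0 0 .034 0 0 0 1;0 0 .044 0 0 0 1;0 0 .05 0 0 0 1;0 0 .05 0 0 0 1'; python3 - <<'E'
from h import *
from station import eyes
p,R,o=cur();print(p.round(4),o["contact_force"].round(1))
im=np.zeros((600,800,3),np.uint8)
for n,x in(("scene",0),("top",400)):
    c=eyes.read_camera(n);i=c["image"]
    a=i[85:235,80:180] if n=="scene" else i[175:325,345:445]
    im[:,x:x+400]=cv2.resize(a,(400,600),interpolation=2)
cv2.imwrite("pics/d.png",im[...,::-1])
E
```

```text
t: 8.3
eef_pos: [0.4309, -0.3847, 0.2752]
tool_rot: [-0.0, 0.587, 0.81, -0.0]
contact_force: [0.4, -0.1, -3.8]
gripper_width: 0.095
grasp_force: 88.4
t: 8.9
eef_pos: [0.4303, -0.3846, 0.2497]
tool_rot: [-0.001, 0.587, 0.81, -0.0]
contact_force: [-0.2, 0.2, -3.0]
gripper_width: 0.094
grasp_force: 88.4
[ 0.4303 -0.3846  0.2497] [-0.2  0.2 -3. ]
```

View pics/d.png

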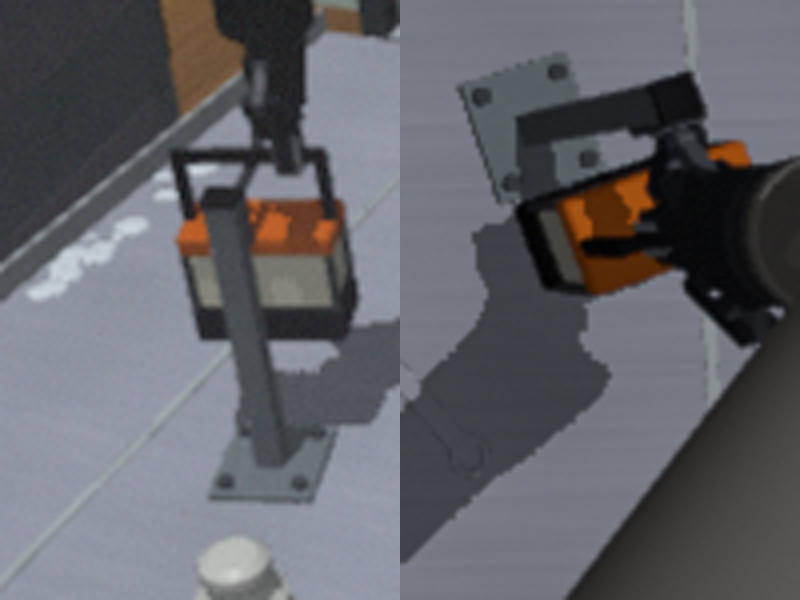

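The bar runs from (172,155) to (325,155) above the rod, with the rod inside the window. I'll lower until it takes the weight.

```bash
python3 -m crank '0 0 .004 0 0 0 1;0 0 .006 0 0 0 1;0 0 .006 0 0 0 1' && python3 -m crank '0 0 .002 0 0 0 1;0 0 .003 0 0 0 1;0 0 .003 0 0 0 1'
```

```text
t: 9.3
eef_pos: [0.4306, -0.3847, 0.2472]
tool_rot: [-0.0, 0.587, 0.81, 0.0]
contact_force: [0.1, -0.2, -4.4]
gripper_width: 0.091
grasp_force: 88.4
t: 9.6
eef_pos: [0.4307, -0.3849, 0.246]
tool_rot: [0.0, 0.587, 0.81, 0.0]
contact_force: [-0.4, 1.4, -1.1]
gripper_width: 0.089
grasp_force: 88.7
```

```bash
python3 -m crank '0 0 .001 0 0 0 1;0 0 .001 0 0 0 1' 20 && python3 -m crank '0 0 .001 0 0 0 .8;0 0 .001 0 0 0 .7;0 0 .001 0 0 0 .6;0 0 .001 0 0 0 .6;0 0 .001 0 0 0 .6;0 0 .001 0 0 0 .6'; python3 - <<'E'
from h import *
from station import eyes
im=np.zeros((600,800,3),np.uint8)
for n,x in(("scene",0),("top",400)):
    c=eyes.read_camera(n);i=c["image"]
    a=i[85:235,80:180] if n=="scene" else i[175:325,345:445]
    im[:,x:x+400]=cv2.resize(a,(400,600),interpolation=2)
cv2.imwrite("pics/e.png",im[...,::-1])
E
```

```text
t: 9.8
eef_pos: [0.4307, -0.3849, 0.2457]
tool_rot: [0.0, 0.587, 0.81, 0.0]
contact_force: [-1.3, 2.3, 1.5]
gripper_width: 0.096
grasp_force: 89.1
t: 10.4
eef_pos: [0.4306, -0.3848, 0.2448]
tool_rot: [0.0, 0.587, 0.81, -0.0]
contact_force: [-0.5, -0.5, 0.3]
gripper_width: 0.401
grasp_force: 0.0
```

View pics/e.png

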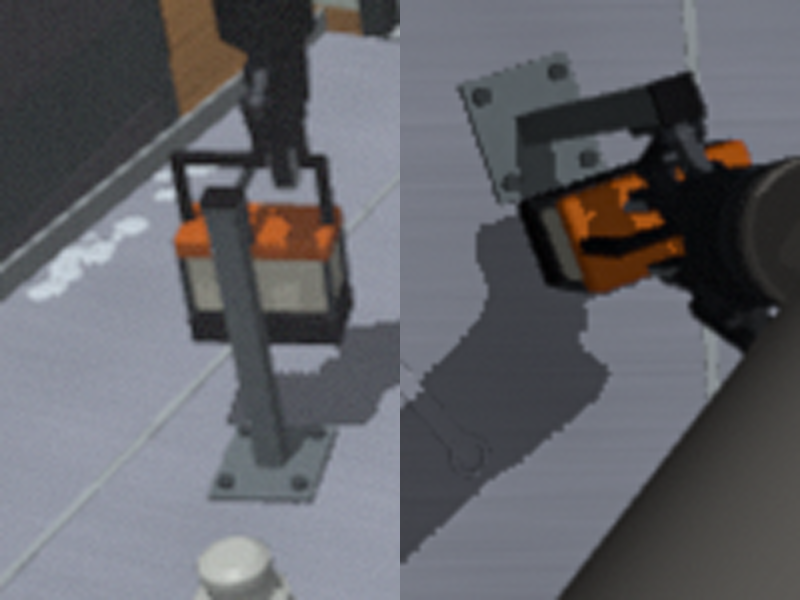

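The lantern hangs level on the rod, with the bar at (172..328,157) and the fingers open. I'll withdraw straight up and then re-measure the tray.

```bash
python3 -m crank '0 0 -.01 0 0 0 .6;0 0 -.03 0 0 0 .6;0 0 -.06 0 0 0 .6;0 0 -.1 0 0 0 .6;0 0 -.14 0 0 0 .6;0 0 -.18 0 0 0 .6;0 0 -.18 0 0 0 .6' ; python3 - <<'E'
from h import *
row([.60,-.13,.33],down(34.7))
row([.658,.027,.2],down(34.7))
E
```

```text
t: 11.2
eef_pos: [0.4315, -0.3864, 0.3387]
tool_rot: [0.003, 0.587, 0.81, 0.0]
contact_force: [0.3, 1.0, 0.3]
gripper_width: 0.397
grasp_force: 0.0
0.3828 0.4795 0.0174 0.001 0.0017 -0.0922
0.6465 0.6863 0.277 0.001 0.0017 -0.0922
```

```bash
python3 -m crank '.06 .075 0 0 0 -.02 .4;.12 .15 0 0 0 -.04 .3;.18 .22 0 0 0 -.06 .3;.24 .3 0 0 0 -.08 .3;.3 .37 .01 0 0 -.09 .3;.38 .48 .02 0 0 -.092 .3;.45 .53 .08 .001 .0017 -.092 .3;.52 .58 .14 .001 .0017 -.092 .3;.58 .635 .2 .001 .0017 -.092 .3;.62 .665 .25 .001 .0017 -.092 .3;.6465 .686 .277 .001 .0017 -.092 .3;.6465 .686 .277 .001 .0017 -.092 .3;.6465 .686 .277 .001 .0017 -.092 .3' ; python3 - <<'E'
from h import *
from station import eyes
p,R,o=cur();print(p.round(4),o["q"].round(2),R.as_matrix()[:,1].round(3))
row([.658,.027,.06],down(34.7));row([.658,.027,.027],down(34.7))
c=eyes.read_camera("scene");np.savez("scene2.npz",**c)
im=cv2.resize(c["image"][60:285,100:400],(800,600),interpolation=2);s=8/3
y=np.radians(34.7);ey=np.array([np.cos(y),np.sin(y),0]);ex=np.array([ey[1],-ey[0],0]);O=np.array([.562,.033,.05])
for X in [O+.0855*a*ex+.0755*b*ey for a,b in((1,1),(1,-1),(-1,1),(.702,1))]:
    u=((proj(c,X)[0]-[100,60])*s).astype(int);cv2.circle(im,tuple(int(v) for v in u),3,(0,255,0),-1);print(u)
cv2.imwrite("pics/f.png",im[...,::-1])
E
```

```text
t: 12.5
eef_pos: [0.6558, 0.0289, 0.196]
tool_rot: [-0.003, 0.464, 0.886, -0.0]
contact_force: [-0.4, -0.2, 0.5]
gripper_width: 0.703
grasp_force: 0.0
[0.6558 0.0289 0.196 ] [-0.57  0.55  0.63  1.66 -0.36  1.05  0.77] [ 0.822  0.569 -0.004]
-0.0071 0.0024 0.2719 -0.0012 -0.0017 0.0001
-0.0074 0.0026 0.3379 -0.0012 -0.0017 0.0001
[369 501]
[339 415]
[518 472]
[391 497]
```

View pics/f.png

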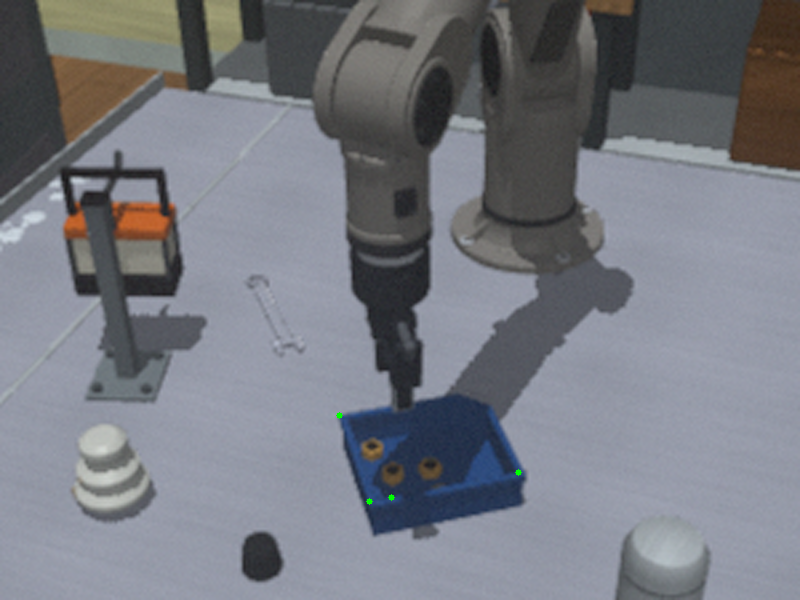

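The lantern hangs level and free at (120,240). The tray corners match my projected rim points at (369,501) and (518,472). I'll go down and pinch the +y rim.

```bash
python3 -m crank '-.007 .002 .06 0 0 0 .3;-.007 .002 .14 0 0 0 .3;-.007 .002 .21 0 0 0 .3;-.007 .002 .28 -.001 -.0017 0 .3;-.007 .002 .32 -.001 -.0017 0 .3;-.007 .002 .336 -.001 -.0017 0 .3;-.007 .002 .336 -.001 -.0017 0 .3;-.007 .002 .336 -.001 -.0017 0 .3' && python3 -m crank '0 0 0 0 0 0 1;0 0 0 0 0 0 1;0 0 0 0 0 0 1;0 0 0 0 0 0 1;0 0 0 0 0 0 1;0 0 0 0 0 0 1;0 0 0 0 0 0 1' 110; python3 - <<'E'
from h import *
p,R,o=cur();print(p.round(4),R.as_matrix().round(3))
# pivot line: corner edge; uphill dir -10.3deg
y=np.radians(34.7);ey=np.array([np.cos(y),np.sin(y),0]);ex=np.array([ey[1],-ey[0],0])
O=p-.0755*ey; O=O-ex*.060; O[2]=0
P=O-.0716*ex-.0616*ey;P[2]=0
ax=(ex-ey)/2**.5   # rotation axis; check lifts
for th in(4,8,12,16,20,24,28,31,34,36):
    Q=Rn.from_rotvec(ax*np.radians(th));
    if Q.apply(p-P)[2]<p[2]: Q=Q.inv()
    print(th,end=" ");row(P+Q.apply(p-P)+[0,0,.001],Q*R)
E
```

```text
t: 13.35
eef_pos: [0.6593, 0.0264, 0.0302]
tool_rot: [0.001, 0.465, 0.885, 0.001]
contact_force: [0.6, -0.1, 0.1]
gripper_width: 0.696
grasp_force: 0.0
t: 14.05
eef_pos: [0.6587, 0.0275, 0.0292]
tool_rot: [0.0, 0.464, 0.886, 0.001]
contact_force: [-1.3, 0.6, 6.0]
gripper_width: 0.076
grasp_force: 107.9
[0.6587 0.0275 0.0292] [[-0.569  0.822  0.002]
 [ 0.822  0.569  0.001]
 [ 0.     0.002 -1.   ]]
4 0.0035 -0.0035 -0.0284 -0.0157 -0.0157 -0.0
8 0.0084 -0.0083 -0.0543 -0.0314 -0.0314 -0.0001
12 0.0145 -0.0143 -0.0798 -0.0472 -0.0471 -0.0001
16 0.0218 -0.0216 -0.1045 -0.0629 -0.0628 -0.0001
20 0.0303 -0.0301 -0.1285 -0.0786 -0.0785 -0.0002
24 0.04 -0.0397 -0.1516 -0.0943 -0.0942 -0.0002
28 0.0508 -0.0505 -0.1737 -0.11 -0.1099 -0.0002
31 0.0596 -0.0593 -0.1895 -0.1218 -0.1217 -0.0003
34 0.069 -0.0686 -0.2046 -0.1336 -0.1335 -0.0003
36 0.0756 -0.0752 -0.2144 -0.1415 -0.1414 -0.0003
```

```bash
python3 -m crank '.0015 -.0015 -.014 -.0078 -.0078 0 1;.0035 -.0035 -.0284 -.0157 -.0157 0 1;.006 -.006 -.041 -.0236 -.0236 0 1;.0084 -.0083 -.0543 -.0314 -.0314 0 1;.0114 -.0113 -.067 -.0393 -.0393 0 1;.0145 -.0143 -.08 -.0472 -.0472 0 1;.018 -.018 -.092 -.055 -.055 0 1;.0218 -.0216 -.1045 -.063 -.063 0 1;.026 -.0258 -.1165 -.0707 -.0707 0 1;.0303 -.03 -.1285 -.0786 -.0786 0 1;.0303 -.03 -.1285 -.0786 -.0786 0 1'; python3 - <<'E'
from h import *
p,R,o=cur()
y=np.radians(34.7);ey=np.array([np.cos(y),np.sin(y),0]);ex=np.array([ey[1],-ey[0],0]);ax=(ex-ey)/2**.5
R0=down(34.7);d=(R*R0.inv()).as_rotvec(degrees=True);print("rot",d.round(2))
p0=np.array([.6587,.0275,.0292]);O=p0-.0755*ey-.06*ex;O[2]=0;P=O-.0716*ex-.0616*ey
s=np.sign(d@ax)
for th in(24,28,31,34,36):
    Q=Rn.from_rotvec(s*ax*np.radians(th));print(th,end=" ");row(P+Q.apply(p0-P)+[0,0,.001],Q*R0)
E
```

```text
t: 15.15
eef_pos: [0.6353, 0.0316, 0.0922]
tool_rot: [0.165, 0.457, 0.872, 0.052]
contact_force: [-1.1, -0.1, -3.1]
gripper_width: 0.077
grasp_force: 108.1
rot [ -3.51 -19.61  -0.  ]
24 0.0001 0.0003 -0.0272 -0.0158 -0.0162 -0.0001
28 0.005 -0.0046 -0.0531 -0.0315 -0.032 -0.0001
31 0.0095 -0.009 -0.0722 -0.0433 -0.0437 -0.0001
34 0.0146 -0.0142 -0.091 -0.0551 -0.0555 -0.0001
36 0.0185 -0.018 -0.1033 -0.063 -0.0634 -0.0001
```

```bash
python3 -m crank '0 0 -.014 -.008 -.008 0 1;0 0 -.027 -.016 -.016 0 1;.0025 -.0022 -.04 -.0237 -.024 0 1;.005 -.0046 -.053 -.0315 -.032 0 1;.0072 -.0068 -.0625 -.0375 -.038 0 1;.0095 -.009 -.072 -.0433 -.0437 0 1;.012 -.0115 -.0815 -.049 -.0495 0 1;.0146 -.0142 -.091 -.055 -.0555 0 1;.0146 -.0142 -.091 -.055 -.0555 0 1;.0146 -.0142 -.091 -.055 -.0555 0 1;.0146 -.0142 -.091 -.055 -.0555 0 1;.0146 -.0142 -.091 -.055 -.0555 0 1;.0146 -.0142 -.091 -.055 -.0555 0 1'; python3 - <<'E'
from h import *
from station import eyes
im=np.zeros((600,800,3),np.uint8)
for n,x in(("scene",0),("top",400)):
    c=eyes.read_camera(n);np.savez(n+"3.npz",**c);i=c["image"]
    a=i[185:275,215:305] if n=="scene" else i[150:240,195:285]
    im[:400,x:x+400]=cv2.resize(a,(400,400),interpolation=2)
    im[400:,x:x+400]=cv2.resize(i[80:220,30:300] if n=="scene" else i[100:300,150:500],(400,200),interpolation=2)
cv2.imwrite("pics/g.png",im[...,::-1])
E
```

```text
t: 16.45
eef_pos: [0.6147, 0.0373, 0.1397]
tool_rot: [0.274, 0.446, 0.848, 0.083]
contact_force: [0.5, 0.1, -5.8]
gripper_width: 0.074
grasp_force: 108.2
```

View pics/g.png

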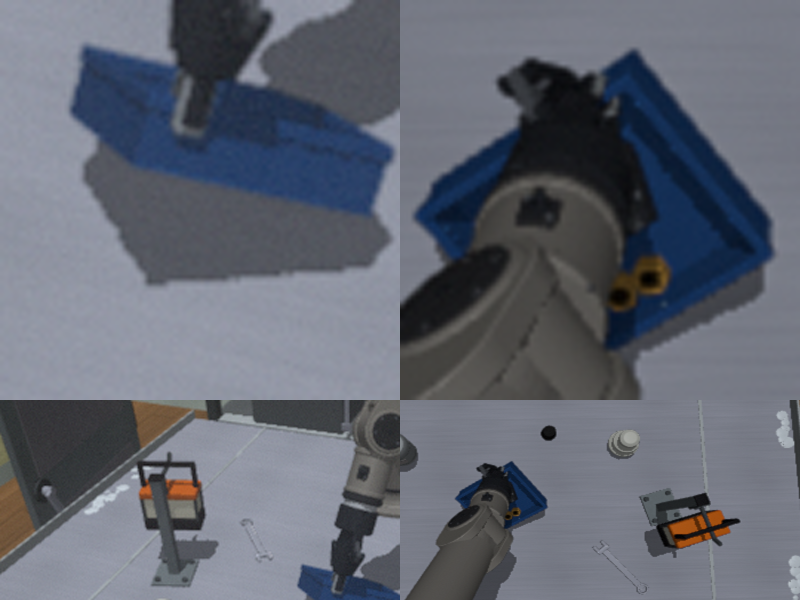

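The tray is tilted and the lantern still hangs free. Two nuts show at (620,290) and (650,272) in the top crop, and the arm hides the pouring corner. I'll convert those two to tray coordinates.

```bash
cat > nuts.py <<'E'
from h import *
from station import eyes
import sys
def tray():
    p,R,o=cur();y=np.radians(34.7);ey=np.array([np.cos(y),np.sin(y),0]);ex=np.array([ey[1],-ey[0],0])
    Q=R*down(34.7).inv();B=Q.as_matrix()@np.c_[ex,ey,[0,0,1]]  # tray axes
    p0=np.array([.6587,.0275,.0292]);O0=p0-.0755*ey-.06*ex;O0[2]=0
    return p+Q.apply(O0-p0),B,o
def nuts(c,h=.016):
    O,B,o=tray();im=c["image"].astype(int);m=(im[...,0]>im[...,2]+50)&(im[...,0]>90)
    n,_,st,ce=cv2.connectedComponentsWithStats(m.astype(np.uint8));C=-c["R"].T@c["t"]
    for i in range(1,n):
        if st[i,4]<4: continue
        d=cast(c,ce[i],0)[0]-C;q0=B.T@(C-O);dd=B.T@d;q=q0+dd*(h-q0[2])/dd[2]
        if abs(q[0])<.1 and abs(q[1])<.1: print(st[i,4],ce[i].round(1),(q*1000).round(0))
if __name__=="__main__":
    O,B,o=tray();print("tilt",np.degrees(np.arccos(B[2,2])).round(1),"O",O.round(3),"pivot z",(O+B@[-.0716,-.0616,0]).round(4),o["q"].round(2))
    c=np.load("top3.npz");nuts(c)
    print("corner px",proj(c,O+B@[-.0695,-.0595,.003]),"walls",proj(c,O+B@[.0855,-.0755,.05]),proj(c,O+B@[.0855,.0755,.05]),proj(c,O+B@[-.0855,.0755,.05]))
E
python3 nuts.py
```

```text
tilt 33.3 O [0.55  0.038 0.063] pivot z [0.4735 0.0592 0.0112] [-1.07  0.5   0.98  2.26 -1.37  0.17  1.65]
5 [253.6 211. ] [  9. -61.  16.]
corner px [[233.58628675 220.67848518]] walls [[276.45689834 207.52238501]] [[244.83294734 167.80969367]] [[198.57069211 198.54848839]]
```

```bash
python3 -m crank '0 0 0 0 0 0 1;0 0 0 0 0 0 1;0 0 0 0 0 0 1'; python3 - <<'E'
from nuts import *
c=eyes.read_camera("top");np.savez("top4.npz",**c)
O,B,o=tray();print(o["q"].round(3),(O+B@[-.0716,-.0616,0]).round(4))
im=c["image"].astype(int);m=((im[...,0]>im[...,2]+20)&(im[...,0]>im[...,1]+8)).astype(np.uint8);m[:150]=0;m[240:]=0;m[:,:195]=0;m[:,285:]=0
n,_,st,ce=cv2.connectedComponentsWithStats(m);C=-c["R"].T@c["t"]
for i in range(1,n):
    d=cast(c,ce[i],0)[0]-C;q0=B.T@(C-O);dd=B.T@d
    print(st[i],ce[i].round(1),(1000*(q0+dd*(.016-q0[2])/dd[2])).round())
E
```

```text
t: 16.85
eef_pos: [0.6146, 0.0377, 0.1399]
tool_rot: [0.274, 0.446, 0.848, 0.083]
contact_force: [0.0, -0.2, -6.0]
gripper_width: 0.075
grasp_force: 108.2
[-1.075  0.505  0.982  2.258 -1.366  0.17   1.647] [0.4734 0.0594 0.0112]
[242 208  14  12  75] [248.8 212.9] [ -7. -59.  16.]
```

```bash
cat >> h.py <<'E'
Y=np.radians(34.7);EY=np.array([np.cos(Y),np.sin(Y),0]);EX=np.array([EY[1],-EY[0],0])
P0=np.array([.6587,.0275,.0292]);ORG=P0-.0755*EY-.06*EX;ORG[2]=0;PIV=ORG-.0716*EX-.0616*EY
def pose(tilt,dz=0,yaw=0,roll=0,dr=0):
    # tilt about pivot edge, roll about uphill dir, raise dz, move dr along uphill, then turn about the base axis
    up=(EX+EY)/2**.5;ax=np.cross(up,[0,0,1]);Q=Rn.from_rotvec(up*np.radians(roll))*Rn.from_rotvec(ax*np.radians(tilt))
    Z=Rn.from_euler("z",yaw,degrees=True);return Z.apply(PIV+Q.apply(P0-PIV)+[0,0,dz]+dr*up),Z*Q*down(34.7)
def tocam(*a): row(*pose(*a))
E
python3 - <<'E'
from h import *
p,R,o=cur();print(p,pose(33.3,.011)[0])
for a in((33,.012),(26,.02),(19,.03),(12,.04),(12,.15)): print(a,end=" ");row(*pose(*a))
c=np.load("top4.npz")
from nuts import tray
O,B,_=tray()
for x,y in((.09,-.08),(.09,.08),(-.09,.08)): print(proj(c,O+B@[x,y,.05]).round(1),end=" ")
im=c["image"].astype(int);m=(im[...,2]>im[...,0]+30)&(im[...,2]>im[...,1]+12);k=cv2.approxPolyDP(cv2.convexHull(big(m)),2.5,True)[:,0];print(k.tolist())
print("radiosonde",cast(c,[[145,147]],.131))
E
```

```text
[0.61461885 0.03771792 0.13987521] [0.61223308 0.03594447 0.13971969]
(33, 0.012) -0.0015 -0.0046 -0.0016 -0.0002 0.0024 -0.0002
(26, 0.02) -0.0105 0.0046 0.0318 0.0273 0.0299 -0.0003
(19, 0.03) -0.0169 0.0113 0.062 0.0549 0.0574 -0.0005
(12, 0.04) -0.0193 0.014 0.0916 0.0824 0.0849 -0.0006
(12, 0.15) -0.1054 0.0987 -0.0923 0.0824 0.0849 -0.0006
[[278.5 207.9]] [[245.  165.7]] [[196.3 198.2]] [[247, 161], [276, 197], [278, 207], [241, 227], [240, 165]]
radiosonde [[0.68571708 0.30551753 0.131     ]]
```

```bash
python3 -m crank '-.005 0 .015 .013 .015 0 1;-.0105 .0046 .032 .0273 .03 0 1;-.014 .008 .047 .041 .0435 0 1;-.017 .0113 .062 .055 .0575 0 1;-.018 .0125 .077 .0685 .071 0 1;-.0193 .014 .0916 .0824 .085 0 1;-.036 .031 .055 .0824 .085 0 1;-.053 .048 .018 .0824 .085 0 1;-.07 .065 -.018 .0824 .085 0 1;-.088 .082 -.055 .0824 .085 0 1;-.1054 .0987 -.0923 .0824 .085 0 1;-.1054 .0987 -.0923 .0824 .085 0 1;-.1054 .0987 -.0923 .0824 .085 0 1' 120; python3 - <<'E'
from h import *
p,R,o=cur();print(p.round(3),pose(12,.15)[0].round(3),o["q"].round(2))
for y in(8,16,24,32,40,46): print(y,end=" ");row(*pose(12,.15,y))
E
```

```text
t: 18.2
eef_pos: [0.6487, 0.0297, 0.2174]
tool_rot: [0.1, 0.462, 0.881, 0.032]
contact_force: [-0.1, 0.1, -6.6]
gripper_width: 0.075
grasp_force: 118.3
[0.649 0.03  0.217] [0.649 0.029 0.218] [-1.03  0.72  1.31  1.85 -0.85  0.99  1.19]
8 0.1583 0.0856 -0.012 -0.0063 0.0063 -0.0439
16 0.3274 0.1488 -0.0277 -0.0128 0.0129 -0.0873
24 0.503 0.1882 -0.048 -0.0193 0.0194 -0.1308
32 0.682 0.2028 -0.0725 -0.0259 0.026 -0.1743
40 0.8606 0.1924 -0.1008 -0.0324 0.0325 -0.2178
46 0.9923 0.1683 -0.1241 -0.0373 0.0375 -0.2504
```

```bash
python3 -m crank '.03 .018 -.002 -.001 .001 -.009 1;.075 .044 -.005 -.003 .003 -.021 1;.117 .066 -.008 -.005 .005 -.033 1;.158 .0856 -.012 -.0063 .0063 -.044 1;.214 .109 -.017 -.0085 .0085 -.0585 1;.27 .13 -.022 -.0107 .0107 -.073 1;.327 .149 -.028 -.0128 .0129 -.0873 1;.385 .164 -.034 -.015 .015 -.102 1;.444 .177 -.041 -.017 .017 -.116 1;.503 .188 -.048 -.0193 .0194 -.131 1;.562 .195 -.056 -.0215 .0215 -.145 1;.622 .2 -.064 -.0237 .0237 -.16 1;.682 .203 -.0725 -.026 .026 -.174 1;.742 .201 -.081 -.028 .028 -.189 1;.801 .197 -.091 -.03 .03 -.203 1;.86 .192 -.101 -.0324 .0325 -.218 1;.91 .184 -.109 -.034 .034 -.23 1;.955 .176 -.117 -.036 .036 -.242 1;.992 .168 -.124 -.0373 .0375 -.25 1;.992 .168 -.124 -.0373 .0375 -.25 1'; python3 - <<'E'
from h import *
p,R,o=cur();print(p.round(3),pose(12,.15,46)[0].round(3),o["q"].round(2))
for a in((12,.15,60),(16,.12,46),(24,.1,46),(32,.08,46),(34,.06,46)): print(a,end=" ");row(*pose(*a))
E
```

```text
t: 20.2
eef_pos: [0.4259, 0.4897, 0.217]
tool_rot: [0.078, 0.078, 0.992, 0.068]
contact_force: [-0.1, 0.0, -6.2]
gripper_width: 0.073
grasp_force: 118.4
[0.426 0.49  0.217] [0.429 0.487 0.218] [-1.82  0.68  1.26  1.85 -0.79  0.96  1.14]
(12, 0.15, 60) 0.2762 0.1331 -0.023 -0.0114 0.0102 -0.0747
(16, 0.12, 46) 0.004 -0.0164 0.0307 -0.0158 -0.017 0.0013
(24, 0.1, 46) 0.021 -0.0331 0.0185 -0.0471 -0.0485 0.0013
(32, 0.08, 46) 0.0428 -0.0547 0.009 -0.0785 -0.0799 0.0012
(34, 0.06, 46) 0.0534 -0.0653 0.0366 -0.0863 -0.0878 0.0012
```

```bash
python3 - <<'E'
from h import *
for a in((12,.13,46,0,.07),(12,.12,46,0,.14),(20,.1,46,0,.14),(28,.08,46,0,.14)): print(a,pose(*a)[0].round(2),end=" ");row(*pose(*a))
E
```

```text
(12, 0.13, 46, 0, 0.07) [0.49 0.53 0.2 ] -0.0998 0.0865 0.0662 -0.0001 -0.0012 0.0014
(12, 0.12, 46, 0, 0.14) [0.54 0.57 0.19] -0.1943 0.18 0.1145 -0.0001 -0.0012 0.0014
(20, 0.1, 46, 0, 0.14) [0.53 0.56 0.19] -0.18 0.1658 0.1014 -0.0314 -0.0327 0.0013
(28, 0.08, 46, 0, 0.14) [0.52 0.55 0.19] -0.1605 0.1466 0.0904 -0.0628 -0.0642 0.0012
```

```bash
python3 -m crank '-.03 .025 .02 0 0 0 1;-.065 .055 .043 0 0 0 1;-.1 .0865 .066 0 -.001 .001 1;-.13 .118 .082 0 -.001 .001 1;-.165 .15 .1 0 -.001 .001 1;-.194 .18 .1145 0 -.001 .001 1;-.191 .176 .111 -.008 -.009 .001 1;-.187 .173 .108 -.016 -.017 .001 1;-.18 .166 .101 -.031 -.032 .001 1;-.176 .161 .098 -.04 -.041 .001 1;-.17 .156 .096 -.047 -.048 .001 1;-.165 .151 .093 -.055 -.056 .001 1;-.16 .1466 .09 -.063 -.064 .001 1;-.16 .1466 .09 -.063 -.064 .001 1;-.16 .1466 .09 -.063 -.064 .001 1'; cat > see.py <<'E'
from h import *
from station import eyes
# brass blobs seen from the top camera, in tray coordinates (mm); also tray corners found vs predicted
p,R,o=cur();print("q",o["q"].round(2))
import sys
yaw=float(sys.argv[1])
Z=Rn.from_euler("z",yaw,degrees=True);B0=np.c_[EX,EY,[0,0,1]]
Q=R*down(34.7).inv();B=Q.as_matrix()@B0;O=p+Q.apply(ORG-P0)
print("tilt",np.degrees(np.arccos(B[2,2])).round(1),"downhill in tray xy",np.degrees(np.arctan2(-B[2,1],-B[2,0])).round(1),"O",O.round(3))
c=eyes.read_camera("top");np.savez("last.npz",**c);im=c["image"].astype(int);C=-c["R"].T@c["t"]
pk=proj(c,np.array([O+B@[x,y,.05] for x,y in((-.09,-.08),(.09,-.08),(.09,.08),(-.09,.08))]));print("pred corners",pk.round(0).tolist())
blue=(im[...,2]>im[...,0]+25)&(im[...,2]>im[...,1]+10);print("hull",cv2.approxPolyDP(cv2.convexHull(big(blue)),2.5,True)[:,0].tolist())
m=((im[...,0]>im[...,2]+20)&(im[...,0]>im[...,1]+8)).astype(np.uint8)
pm=np.zeros_like(m);cv2.fillPoly(pm,[pk.astype(np.int32)],1);m&=cv2.dilate(pm,np.ones((9,9)))
n,_,st,ce=cv2.connectedComponentsWithStats(m)
for i in range(1,n):
    if st[i,4]<3: continue
    d=cast(c,ce[i],0)[0]-C;q0=B.T@(C-O);dd=B.T@d
    print("area",st[i,4],"bbox",st[i,:4],ce[i].round(1),(1000*(q0+dd*(.016-q0[2])/dd[2])).round()[:2])
E
python3 see.py 46
```

```text
t: 21.7
eef_pos: [0.5258, 0.5495, 0.1964]
tool_rot: [0.185, 0.081, 0.967, 0.156]
contact_force: [0.1, 0.4, -5.4]
gripper_width: 0.072
grasp_force: 118.9
q [-1.69  0.73  1.11  1.83 -1.01  0.62  1.29]
tilt 28.0 downhill in tray xy -135.1 O [0.474 0.499 0.126]
pred corners [[101.0, 261.0], [108.0, 200.0], [41.0, 193.0], [36.0, 257.0]]
hull [[47, 190], [108, 196], [100, 251], [90, 258], [38, 256], [42, 196]]
area 201 bbox [ 83 222  20  30] [ 94.3 237.7] [-37. -55.]
area 49 bbox [ 73 243   9   9] [ 77.  246.5] [-67. -12.]
```

```bash
python3 - <<'E'
from h import *
for a in((32,.085,46,0,.15),(37,.09,46,0,.15)): print(a,pose(*a)[0].round(2),end=" ");row(*pose(*a))
E
```

```text
(32, 0.085, 46, 0, 0.15) [0.52 0.55 0.21] -0.0019 0.0175 -0.0235 -0.0162 -0.0146 -0.0013
(37, 0.09, 46, 0, 0.15) [0.51 0.55 0.23] 0.0008 0.0146 -0.0647 -0.0358 -0.0342 -0.0013
```

```bash
python3 -m crank '-.001 .009 -.012 -.008 -.007 0 1;-.002 .0175 -.0235 -.016 -.0146 -.001 1;-.001 .0165 -.037 -.0225 -.021 -.001 1;0 .0155 -.05 -.029 -.0275 -.001 1;.001 .0146 -.065 -.036 -.034 -.001 1;.001 .0146 -.065 -.036 -.034 -.001 1;.001 .0146 -.065 -.036 -.034 -.001 1;.001 .0146 -.065 -.036 -.034 -.001 1;.001 .0146 -.065 -.036 -.034 -.001 1'; cat >> see.py <<'E'
# draw each brass pixel in tray coords as coarse text map
ys,xs=np.where(m>0);q0=B.T@(C-O)
D=(cast(c,np.c_[xs,ys],0)-C)@B;T=1000*(q0+D*((.016-q0[2])/D[:,2])[:,None])[:,:2]
g=np.zeros((18,20),int)
for x,y in T:
    i,j=int((y+90)//10),int((x+100)//10)
    if 0<=i<18 and 0<=j<20:g[i,j]+=1
for i in range(17,-1,-1):
    if g[i].any(): print(f"{i*10-85:4d}","".join(" .+#"[min(k,3)] for k in g[i]))
E
python3 see.py 46
```

```text
t: 22.65
eef_pos: [0.5144, 0.548, 0.2279]
tool_rot: [0.242, 0.077, 0.945, 0.206]
contact_force: [-0.0, -0.6, -6.0]
gripper_width: 0.072
grasp_force: 119.0
q [-1.78  0.62  1.11  1.95 -1.08  0.4   1.38]
tilt 37.0 downhill in tray xy -134.9 O [0.473 0.505 0.147]
pred corners [[98.0, 260.0], [104.0, 202.0], [35.0, 198.0], [32.0, 260.0]]
hull [[40, 192], [103, 196], [99, 249], [87, 258], [44, 259], [36, 215], [36, 199]]
area 216 bbox [ 79 222  20  29] [ 90.4 236.3] [-33. -55.]
area 50 bbox [ 68 242   9   9] [ 72.  245.9] [-65. -11.]
  -5   ###               
 -15   ###               
 -25   ##+               
 -35   ###               
 -45   ####.+            
 -55    ########+        
 -65    +########        
 -75       +#+##
```

```bash
cat >> h.py <<'E'
def pose2(th,phi,O=(.473,.505,.15),yaw=46):
    Z=Rn.from_euler("z",yaw,degrees=True);B0=Z.as_matrix()@np.c_[EX,EY,[0,0,1]];f=np.radians(phi)
    d=B0@[np.cos(f),np.sin(f),0];Q=Rn.from_rotvec(np.cross([0,0,1],d)*np.radians(th))
    return np.array(O)+Q.apply(Z.apply(P0-ORG)),Q*Z*down(34.7)
E
python3 - <<'E'
from h import *
for a in((37,-135),(30,-135),(23,-135),(16,-135),(9,-135),(2,-135),(8,90),(16,90)):print(a,end=" ");row(*pose2(*a))
E
```

```text
(37, -135) -0.0027 0.0034 -0.0046 0.0002 0.0001 -0.0003
(30, -135) -0.0067 0.0074 0.0192 0.0278 0.0276 -0.0003
(23, -135) -0.0087 0.0093 0.0435 0.0553 0.0551 -0.0002
(16, -135) -0.0085 0.0091 0.068 0.0828 0.0825 -0.0002
(9, -135) -0.0062 0.0068 0.0922 0.1103 0.11 -0.0002
(2, -135) -0.0019 0.0025 0.1159 0.1378 0.1375 -0.0002
(8, 90) 0.0096 -0.0024 0.1426 0.1893 0.1459 -0.0104
(16, 90) 0.0195 -0.0086 0.1619 0.233 0.1459 -0.0207
```

```bash
python3 -m crank '-.0067 .0074 .019 .0278 .0276 0 1;-.0087 .0093 .0435 .0553 .055 0 1;-.0085 .009 .068 .083 .0825 0 1;-.006 .007 .092 .11 .11 0 1;-.006 .007 .092 .11 .11 0 1;-.002 .0025 .116 .138 .1375 0 1;.0096 -.0024 .1426 .189 .146 -.01 1;.0195 -.0086 .162 .233 .146 -.02 1;.0195 -.0086 .162 .233 .146 -.02 1;.0096 -.0024 .1426 .189 .146 -.01 1;-.002 .0025 .116 .138 .1375 0 1;-.006 .007 .092 .11 .11 0 1;-.006 .007 .092 .11 .11 0 1'; python3 see.py 46
```

```text
t: 24.0
eef_pos: [0.5381, 0.5607, 0.1953]
tool_rot: [0.06, 0.085, 0.993, 0.053]
contact_force: [-1.5, -1.6, -5.4]
gripper_width: 0.074
grasp_force: 119.3
q [-1.52  0.87  1.1   1.5  -0.85  1.12  1.11]
tilt 9.2 downhill in tray xy -133.8 O [0.471 0.5   0.151]
pred corners [[89.0, 263.0], [100.0, 196.0], [37.0, 186.0], [26.0, 255.0]]
hull [[38, 187], [103, 197], [96, 246], [79, 260], [28, 254]]
area 294 bbox [ 52 226  34  29] [ 72.4 242.4] [-49. -18.]
  35   #+                
  25  +##.               
  15  ###+               
   5   ##                
  -5  ###.               
 -15   ###   .           
 -25   ########          
 -35   ########          
 -45    ####.##
```

```bash
python3 - <<'E'
from h import *
for a in((16,-135),(23,-135),(30,-135),(37,-135)):print(a,end=" ");row(*pose2(*a))
E
```

```text
(16, -135) 0.0031 -0.0009 -0.0194 -0.0264 -0.0277 -0.0014
(23, -135) 0.0111 -0.0088 -0.0412 -0.0539 -0.0551 -0.0015
(30, -135) 0.0208 -0.0185 -0.0614 -0.0815 -0.0826 -0.0015
(37, -135) 0.0323 -0.03 -0.0797 -0.109 -0.11 -0.0016
```

```bash
python3 -m crank '.003 -.001 -.0194 -.0264 -.0277 -.001 1;.011 -.009 -.041 -.054 -.055 -.001 1;.021 -.0185 -.061 -.0815 -.0826 -.001 1;.032 -.03 -.08 -.109 -.11 -.001 1;.032 -.03 -.08 -.109 -.11 -.001 1;.032 -.03 -.08 -.109 -.11 -.001 1;.032 -.03 -.08 -.109 -.11 -.001 1;.032 -.03 -.08 -.109 -.11 -.001 1;.032 -.03 -.08 -.109 -.11 -.001 1;.032 -.03 -.08 -.109 -.11 -.001 1'; python3 see.py 46
```

```text
t: 25.05
eef_pos: [0.5168, 0.5508, 0.2302]
tool_rot: [0.242, 0.076, 0.945, 0.204]
contact_force: [-0.2, 0.1, -6.8]
gripper_width: 0.074
grasp_force: 119.6
q [-1.78  0.63  1.11  1.94 -1.07  0.41  1.37]
tilt 36.9 downhill in tray xy -135.3 O [0.475 0.507 0.149]
pred corners [[97.0, 259.0], [103.0, 201.0], [33.0, 197.0], [31.0, 259.0]]
hull [[38, 191], [102, 195], [98, 248], [86, 257], [42, 259], [34, 214]]
area 271 bbox [ 59 227  38  24] [ 80.8 240.7] [-51. -35.]
  15  .###               
   5  +###               
  -5   ###               
 -15   ###               
 -25   ###               
 -35   ###               
 -45   #.#.              
 -55   +#######          
 -65     ######          
 -75     .#++#
```

```bash
python3 - <<'E'
from h import *
for a in((30,-135),(23,-135),(16,-135),(9,-135),(2,-135),(8,20),(16,20)):print(a,end=" ");row(*pose2(*a))
E
```

```text
(30, -135) -0.0021 0.0001 0.0185 0.027 0.0275 0.0008
(23, -135) -0.0041 0.0021 0.0428 0.0544 0.0551 0.0008
(16, -135) -0.0039 0.002 0.0673 0.0819 0.0826 0.0008
(9, -135) -0.0016 -0.0003 0.0916 0.1093 0.1101 0.0008
(2, -135) 0.0027 -0.0046 0.1152 0.1368 0.1377 0.0007
(8, 20) 0.009 -0.0147 0.1442 0.1601 0.1869 0.0068
(16, 20) 0.0167 -0.0242 0.1652 0.1754 0.2283 0.0129
```

```bash
python3 -m crank '-.002 0 .0185 .027 .0275 .001 1;-.004 .002 .043 .0544 .055 .001 1;-.004 .002 .067 .082 .0826 .001 1;-.0016 0 .0916 .109 .11 .001 1;-.0016 0 .0916 .109 .11 .001 1;.003 -.0046 .115 .137 .138 .001 1;.009 -.0147 .144 .16 .187 .007 1;.0167 -.024 .165 .175 .228 .013 1;.0167 -.024 .165 .175 .228 .013 1;.009 -.0147 .144 .16 .187 .007 1;.003 -.0046 .115 .137 .138 .001 1;-.0016 0 .0916 .109 .11 .001 1;-.004 .002 .067 .082 .0826 .001 1;-.004 .002 .043 .0544 .055 .001 1;-.002 0 .0185 .027 .0275 .001 1;0 0 0 0 0 0 1;0 0 0 0 0 0 1;0 0 0 0 0 0 1;0 0 0 0 0 0 1;0 0 0 0 0 0 1' && python3 -m crank '0 0 0 0 0 0 1;0 0 0 0 0 0 1;0 0 0 0 0 0 1'; python3 see.py 46
```

```text
t: 27.1
eef_pos: [0.5173, 0.5517, 0.2312]
tool_rot: [0.242, 0.075, 0.945, 0.205]
contact_force: [0.3, 0.4, -5.5]
gripper_width: 0.072
grasp_force: 119.7
t: 27.4
eef_pos: [0.5166, 0.5506, 0.23]
tool_rot: [0.242, 0.076, 0.945, 0.204]
contact_force: [1.4, 0.2, -6.4]
gripper_width: 0.069
grasp_force: 119.7
q [-1.78  0.62  1.11  1.94 -1.07  0.41  1.37]
tilt 36.9 downhill in tray xy -135.2 O [0.475 0.507 0.149]
pred corners [[97.0, 259.0], [103.0, 201.0], [33.0, 197.0], [31.0, 259.0]]
hull [[38, 191], [102, 195], [98, 248], [81, 258], [42, 259], [34, 214]]
area 284 bbox [ 68 220  30  31] [ 86.1 237.2] [-39. -47.]
  -5   ###               
 -15  ####               
 -25   ###               
 -35   ###               
 -45  .###+.#            
 -55    #########        
 -65     ########        
 -75     .#.#+##
```

```bash
python3 - <<'E'
from h import *
for a in((30,-135),(23,-135),(16,-135),(9,-135),(2,-135),(8,90),(16,90)):print(a,end=" ");row(*pose2(*a))
E
python3 -m crank '-.002 0 .0185 .027 .0275 .001 1;-.004 .002 .043 .0544 .055 .001 1;-.004 .002 .067 .082 .0826 .001 1;-.0016 0 .0916 .109 .11 .001 1;-.0016 0 .0916 .109 .11 .001 1;.003 -.0046 .115 .137 .138 .001 1;.014 -.007 .142 .189 .146 -.01 1;.024 -.013 .161 .233 .146 -.02 1;.014 -.007 .142 .189 .146 -.01 1;.003 -.0046 .115 .137 .138 .001 1;-.0016 0 .0916 .109 .11 .001 1;-.004 .002 .067 .082 .0826 .001 1;-.004 .002 .043 .0544 .055 .001 1;-.002 0 .0185 .027 .0275 .001 1;0 0 0 0 0 0 1;0 0 0 0 0 0 1;0 0 0 0 0 0 1;0 0 0 0 0 0 1;0 0 0 0 0 0 1;0 0 0 0 0 0 1' ; python3 see.py 46
```

```text
(30, -135) -0.0024 0.0006 0.0186 0.0269 0.0275 0.0008
(23, -135) -0.0043 0.0025 0.0429 0.0544 0.055 0.0007
(16, -135) -0.0042 0.0024 0.0674 0.0818 0.0825 0.0007
(9, -135) -0.0019 0.0002 0.0916 0.1093 0.1101 0.0007
(2, -135) 0.0025 -0.0041 0.1153 0.1368 0.1376 0.0007
(8, 90) 0.014 -0.0088 0.142 0.1883 0.1461 -0.0096
(16, 90) 0.0238 -0.015 0.1613 0.2319 0.1462 -0.0199
t: 29.45
eef_pos: [0.5173, 0.5511, 0.2306]
tool_rot: [0.242, 0.076, 0.945, 0.204]
contact_force: [-0.8, 0.2, -6.3]
gripper_width: 0.07
grasp_force: 119.0
q [-1.78  0.62  1.11  1.94 -1.06  0.41  1.37]
tilt 37.0 downhill in tray xy -135.3 O [0.476 0.507 0.15 ]
pred corners [[97.0, 259.0], [103.0, 201.0], [33.0, 197.0], [31.0, 259.0]]
hull [[100, 193], [103, 201], [98, 246], [85, 255], [42, 258], [34, 214], [36, 192]]
area 278 bbox [ 67 218  29  31] [ 84.9 234.7] [-32. -45.]
  -5   ###               
 -15   #.##              
 -25   .##.              
 -35   +###              
 -45   +#########        
 -55     #########       
 -65     +#######.
```

```bash
cat > drift.py <<'E'
from h import *
from station import eyes
for n in("top","scene"):
    c=eyes.read_camera(n)["image"].astype(int);m=((c[...,2]>c[...,0]+25)&(c[...,2]>c[...,1]+10));m[:140]=0;M=cv2.moments(big(m));print(n,round(M["m00"]),round(M["m10"]/M["m00"],2),round(M["m01"]/M["m00"],2))
    if n=="scene":
        o=((c[...,0]>150)&(c[...,1]<120)&(c[...,2]<60));o[:100]=0;o[:,300:]=0;ys,xs=np.where(o);print("lantern cap px",len(xs),xs.mean().round(1),ys.mean().round(1))
print(bot.get_obs()["torque"].round(2))
E
python3 drift.py; python3 -m crank '0 0 0 0 0 0 1;0 0 0 0 0 0 1;0 0 0 0 0 0 1;0 0 0 0 0 0 1;0 0 0 0 0 0 1;0 0 0 0 0 0 1;0 0 0 0 0 0 1;0 0 0 0 0 0 1;0 0 0 0 0 0 1;0 0 0 0 0 0 1'; python3 drift.py; python3 see.py 46|tail -9
python3 - <<'E'
from h import *
a=np.load("last.npz")["image"][180:270,20:120];print(a.shape)
E
```

```text
top 3274 72.45 222.42
scene 1486 429.2 211.93
lantern cap px 166 148.1 142.2
[-0.56  0.89 -0.  ]
t: 30.6
eef_pos: [0.5162, 0.5507, 0.2301]
tool_rot: [0.242, 0.076, 0.945, 0.205]
contact_force: [0.0, -0.3, -5.2]
gripper_width: 0.07
grasp_force: 119.1
top 3266 72.63 222.74
scene 1485 429.13 211.8
lantern cap px 166 148.1 142.2
[-0.58  0.86  0.02]
hull [[37, 191], [100, 193], [103, 202], [98, 246], [85, 256], [42, 258], [34, 214]]
area 272 bbox [ 68 218  29  31] [ 85.3 235. ] [-32. -45.]
  -5   ###               
 -15   # ##              
 -25   +##               
 -35   ####              
 -45   +######+##        
 -55     #########       
 -65     ########        
(90, 100, 3)
```

```bash
python3 -c "
from station import ticket
print(ticket.hand_in())"
```

```text
the job is handed in; nothing more can be done
None
```

The job is handed in at about 31 s of the 67 s allowed, with no verdict returned: the lantern hangs free on the hook, and the tray is held steady in the air at about 37° with its clipped corner lowest and no nut spilled, but the five nuts are queued along the two walls from that corner rather than bunched, the farthest about 75 mm out.

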